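Close the specimen jar and file it in the tray

ROBOT

A 6-joint arm with a two-finger parallel gripper is mounted at the origin on a cart in front of the work surface, level with it; the furniture and walls round the work are solid. World frame = base frame: x ahead of the robot, y to its left, z up, the work surface at z = 0. Lengths are in m, angles in rad, forces in N, time in s.
With the tool pointing down it reaches from about 0.275 to 0.85 m from the base axis. Payload 5.2 kg.
Tool frame: the origin (TCP) lies on the centre line of the jaws, within the pads' length; the fingertips stand 14 mm ahead of it and the grasp point (between the pads) lies 5 mm behind it (manip.tip_extent is the distance from the TCP to the fingertips, in m); z points along the fingers, y is the line along which they close (so a half turn about z gives the same grasp; the last joint's range is limited). The gripper opens to 85 mm and grips with 20 to 120 N. Pads are 22 mm wide; open, the fingers measure 114 mm over their backs; the gripper's body (76 mm by 85 mm) begins 54 mm behind the grasp point. The pads swing forward as they close: fully open they stand 13 mm farther back than shut.
Start: joints at [-1.533, 0.259, 1.535, -0, 1.348, -0.203], TCP at [0.131, -0.534, 0.245] pointing down, gripper open.
Joint ranges: [-3.14, 3.14], [-0.91, 2.08], [0.19, 2.58], [-1.22, 4.36], [0.22, 2.71], [-3.12, 3.12]. Speed limits (rad/s): [2.57, 2.57, 3.14, 3.14, 3.14, 3.14].

INTERFACE

Orientations are given as a unit quaternion [w, x, y, z].
In Python, from workcell import manip, get_image, job gives the robot as it stands.
- The arm moves only by the shell command python3 -m jog 'ROWS' [OPENING] [FORCE]. ROWS is JSON, a list of rows, each an object with "translation": the shift along the tool's x, y, z normalised to -1 to 1, where 1 is 0.3 m, a list of three; "rot": the turn, a rotation vector about the tool's x, y, z normalised to -1 to 1, where 1 is 5 degrees, a list of three. A call has 1 to 12 rows; each row shifts and turns the commanded pose from where the row before left it, along the tool's axes as they then stand; what a row does not reach is not made up. A row lasts 1/12 s, in which the tool goes at most 41.7 mm and 7.16 degrees, less where a joint would pass 70% of its speed; a pose out of reach is approached as far as the arm can. A call with a number of a shift or a turn outside -1 to 1 is refused whole. A call with a gripper value outside its range is refused whole. OPENING is the opening, from -1 (shut) to 1 (fully open), so that 0 is half open, set as the call begins (- or left out, the last holds). The fingers move at their own pace and stop on an object; FORCE is the grip in N (left out, the last holds). Time passes only in rows, so rows that do not move let the fingers close. It gives the time, the measured TCP pose, the force, the opening and the grip force at its end, in the units of the state.
- manip.get_obs(): the state, without advancing time (a new reading comes with each control period).
- get_image(name): name is "side" or "top"; returns a dict with "color" (480x640x3 uint8, blue, green, red), "mtx" (3x3 intrinsics, pixels), "k1" (the pictures are not rectified: a ray, as slopes to the right and down, at radius r is drawn at 1 + k1 r^2 times it, then the intrinsics apply), "R" (3x3) and "t" (3): a world point X has camera coordinates R X + t. Camera axes: x right, y down, z forward; pixel columns grow to the right and rows downward; lengths in m; the calibration is good to about 2 mm. A picture is of the moment at which its call begins. There is no depth.
- job.job_done(): hands the job in; it is judged then, once.
The state is a dict: "time_s": time; "q": joint angles; "dq": joint speeds; "joint_torque": joint torques, N m; "tcp_pos": TCP position; "eef_rot": TCP orientation; "contact_force": force on the tool from outside, world axes, zero at the start; "torque": the same for the moment, N m; "finger_gap": opening from 0.0 (shut) to 1.0 (fully open); "finger_force": force on a finger pad.
Only numpy, scipy, OpenCV 4.12 (cv2) and the standard library are available. Lean on these libraries where they do the work, as an engineer would, in place of code of your own. Each camera call takes 0.05 s, during which the arm holds its last target. There are 200 camera calls.

TASK

Take the black screw lid from its sloping rest and set it level on the neck of the open square jar so that its lugs rest on top of the threads; turn it back (counter-clockwise from above) until it drops into the thread starts, then screw it clockwise until it stops. Then lift the closed jar out of its wooden holder by the lid and set it down gently, upright, in the empty bay of the tray, lid still tight. Leave the other things alone and do not tip the jar over.

Things in the scene. Friction and masses are not known exactly. Their poses are not given: they have to be found in the camera images.
- lid: Round black screw lid, 82 mm across its ribbed skirt, with a straight grip bar across the top; 0.12 kg. Origin: centre of the skirt's lower rim; z: its axis, out through the top; y: along the bar. Top face at z = 31.5 mm. At the start it lies on the rack's slope, its axis 33 deg from vertical towards the rack's -x, the bar level and across the slope, so the tool must be tilted to grip it squarely.
- lid_grip (a point): On the lid's axis, 52 mm above its lower rim, in the grip bar: the bar is 16 mm thick (lid x), 68 mm long (lid y) and stands from 31.5 to 58 mm above the rim. Axes as the lid's.
- lid_lug (a point): Middle of one of the lid's three inner lugs, on the lid's +x side, 3.6 mm above its lower rim. The lugs are 120 deg apart, 8.5 mm wide (14 deg), 4 mm thick, and reach in to radius 31.5 mm; the lid is open from below, 38 mm in radius, 27.5 mm deep.
- jar: Open clear glass jar with pebbles inside, square body 84 x 84 x 66 mm, threaded round aluminium neck; 0.35 kg. Origin: centre of its foot; z up, x and y square to its sides. It stands in the holder, which keeps it from turning (about 3 deg of play).
- jar_mouth (a point): Centre of the jar's mouth, 108 mm above its foot. The neck has radius 30 mm, bevelled over the last 5 mm to 25.5 mm. Its three-start thread (radius 36 mm) has level tops 100 mm above the foot and falls 0.1 mm a degree (36 mm a turn), clockwise. Play between lid and neck: 1.5 mm sideways, 2 mm up and down.
- jar_start (a point): One of the three thread starts (gaps between the threads), 120 deg apart, on the jar's +x side, 91 mm above its foot. Let R = lid yaw minus jar yaw (counter-clockwise positive, repeats each 120 deg). The lid drops into the starts only at R = 0 (within 5 deg), to rim height about 91 mm over the jar's foot.
- jar_stop (a point): One of three stop posts on the neck, 15.5 deg counter-clockwise of the start, 4 mm higher than the thread tops. At R = -19 to -93 deg the lugs rest on the tops (rim at about 99 mm); the posts block it there from going on clockwise, and past R = +5 counter-clockwise. From R = 0 screw clockwise to the end at R = -94 deg: rim at about 81.7 mm.
- holder: Fixed wooden socket that holds the jar's foot: 124 x 124 x 26 mm, inside 90 x 90 mm, floor at z = 6 mm. Origin: centre of its underside. Lift the jar straight up at least 25 mm to clear it.
- rack: Fixed light wooden lid rest, about 125 x 110 x 95 mm, with a face that slopes 33 deg down towards its front (its -x, which looks to the robot's right, towards the jar) and a 11 mm lip at the lower edge. Origin: centre of its underside.
- tray: Fixed dark wooden tray, 136 x 262 x 26 mm (x, y, z), 6 mm walls and floor, one wall across the middle makes two bays. Origin: centre of its underside. The bay on its +y side (nearer the holder) is empty, the other holds two dropper bottles.
- bay (a point): Centre of the floor of the tray's empty bay, 6 mm above the table; the bay is 124 x 122 mm inside.
- bottle_a: Brown dropper bottle with a black teat, 33 mm across, 102 mm high, standing in the other bay of the tray; origin at its foot. Leave alone.
- bottle_b: A second such dropper bottle in the other bay; origin at its foot. Leave alone.
- eraser: Blue and white eraser, 21 x 45 x 13 mm, lying near the front edge between rack and holder; origin under its middle. Leave alone.
- pencil: Green pencil, 123 mm long, lying behind the holder; origin under its middle. Leave alone.

How it is judged:
On the way, in this order (a step that is already met when the one before it is completed fails the run):
1. the lid is taken off its sloping rest (distance of lid from where it was at the start of the episode above 0.05 m and contact force between lid and rack below 0.05 N), for 0.1 s.
2. the lid rests level on top of the jar's threads, not yet dropped in (angle between the z axis of lid and the z axis of jar, either way round below 0.12 rad and horizontal distance between lid and jar below 0.006 m and contact force between lid and jar above 0.2 N and z of lid in the frame of jar between 0.0955 and 0.1055 m), for 0.15 s.
3. turned back, the lid has dropped into the thread starts (angle between the z axis of lid and the z axis of jar, either way round below 0.12 rad and horizontal distance between lid and jar below 0.006 m and z of lid in the frame of jar below 0.0935 m), for 0.1 s.
4. the lid is screwed down to the stop (z of lid in the frame of jar below 0.0835 m and angle between the z axis of lid and the z axis of jar, either way round below 0.08 rad), for 0.1 s.
5. the closed jar is lifted clear of the holder, hanging on its lid (contact force between jar and holder below 0.05 N and height (world z) of jar above 0.034 m and contact force between the fingers and lid above 1 N), for 0.2 s.
At the end, for the whole second after the job is handed in: The jar is at rest and released in the tray's empty bay: upright within 3 deg, centre within 30 mm of the bay's, foot under 3 mm above its floor; the lid is level on it (within 4.5 deg) and screwed home, its rim at most 83.5 mm above the jar's foot (18 deg from the stop) (all of step 4 and horizontal distance between jar and bay below 0.03 m and height (world z) of jar below 0.009 m and angle between jar's own z axis and vertical below 0.06 rad and linear speed of each of jar, lid below 0.02 m/s); the robot touches nothing.
It fails at once if the jar is tipped more than 30 deg (angle between jar's own z axis and vertical above 0.52 rad).
It fails at once if the jar is banged into the tray (over 40 N) (contact force between jar and tray above 40 N).
It fails at once if a bottle in the tray is shifted over 30 mm or toppled (distance of any of bottle_a, bottle_b from where it was at the start of the episode above 0.03 m or angle between any of bottle_a, bottle_b's own z axis and vertical above 0.4 rad).
It fails at once if the eraser or the pencil is pushed over 30 mm (distance of any of eraser, pencil from where it was at the start of the episode above 0.03 m).
It also fails if it takes over 51 s, if anything falls off the work surface, if the arm or the gripper's body presses on something with over 40 N, if the wrist force passes 120 N, or if a joint passes its speed limit or range.

## Working session

There is one attempt and no reset: what is moved stays moved. The work goes in short steps, Python scripts to look and compute and a shell command to move; the robot and the scene stay as the last step left them, time stands still between calls to the robot, and variables do not carry over. Pictures are saved under pics/ and viewed, at most 10 in all, crops included, and the job is handed in when it is done.

```bash
ls; mkdir -p pics
python3 - <<'E'
from workcell import manip,get_image
import cv2,json
print(manip.get_obs(), manip.tip_extent)
for n in("side","top"):
    d=get_image(n); cv2.imwrite(f"pics/{n}0.png",d["color"]); print(n,d["mtx"],d["k1"],d["R"],d["t"])
E
```

```text
pics
{'time_s': 0.0, 'q': array([-1.53280852e+00,  2.59348805e-01,  1.53608894e+00,  5.73491587e-06,
        1.34796986e+00, -2.02821987e-01]), 'dq': array([ 0.00023992, -0.00071356,  0.00023744, -0.00070205,  0.00063515,
       -0.00029709]), 'joint_torque': array([-5.08717731e-04, -4.46036518e+01, -2.90569925e+01, -4.06147874e-04,
        1.17459940e-02,  1.13543317e-05]), 'tcp_pos': array([ 0.13116281, -0.53362256,  0.24446918]), 'eef_rot': array([-9.04164760e-04,  9.92759751e-01,  1.20113502e-01,  7.74933237e-05]), 'contact_force': array([-0.31413205, -0.61903607,  0.26272337]), 'torque': array([ 0.03944935, -0.02681258,  0.0516693 ]), 'finger_force': 0.0, 'finger_gap': 0.9998535244676987} 0.014
side [[501.37357229   0.         317.1435556 ]
 [  0.         501.37357229 237.51708031]
 [  0.           0.           1.        ]] -0.08498419740005866 [[-0.37869711 -0.92542791 -0.01310262]
 [-0.59900565  0.25586383 -0.75876606]
 [ 0.70553578 -0.27949397 -0.65123144]] [0.07128137 0.42388741 0.82363659]
top [[440.27412272   0.         310.39046997]
 [  0.         440.27412272 240.89852864]
 [  0.           0.           1.        ]] 0.006062475297192787 [[ 1.05802919e-02 -9.99941912e-01  2.05683746e-03]
 [-9.75395444e-01 -1.07735082e-02 -2.20199138e-01]
 [ 2.20208506e-01  3.23541273e-04 -9.75452771e-01]] [-0.10304379  0.53905048  0.91387226]
```

View pics/side0.png

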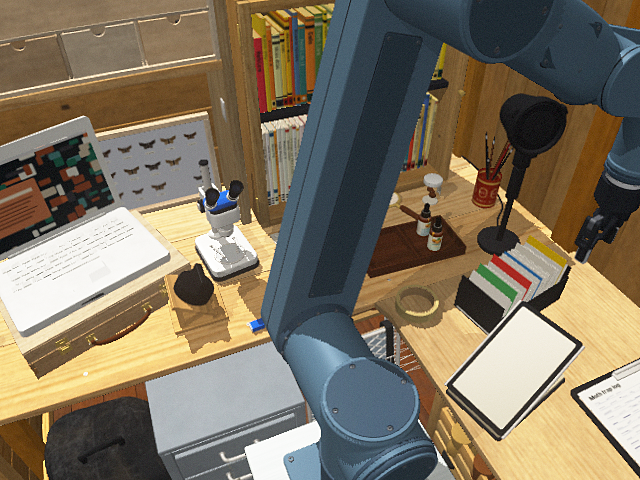

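View pics/top0.png

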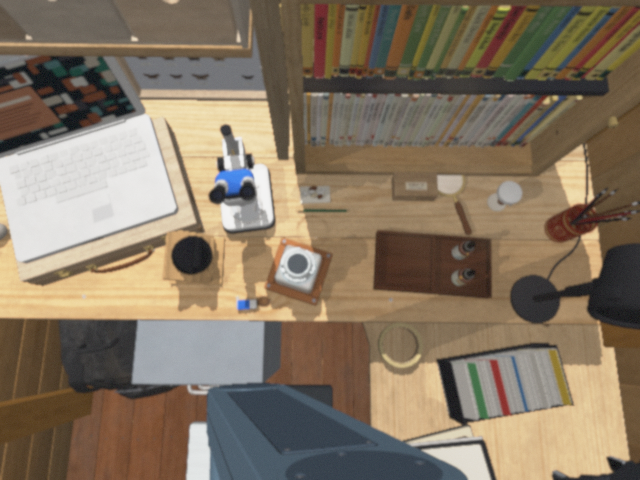

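Side view: the lid lies on its rack at about (195,285) and the arm hides the jar. Top view: lid at (192,254), jar mouth at (299,264), holder square around (300,269), tray (376–491, 232–296) with its left bay empty. The microscope stands behind the lid.

Run:
```python
import cv2,numpy as np
t=cv2.imread("pics/top0.png")
a=cv2.resize(t[222:322,140:240],(400,400),interpolation=cv2.INTER_CUBIC)
b=cv2.resize(t[232:307,262:337],(400,400),interpolation=cv2.INTER_CUBIC)
cv2.imwrite("pics/c0.png",np.hstack([a,b]))
s=cv2.imread("pics/side0.png")
cv2.imwrite("pics/c1.png",cv2.resize(s[250:350,150:250],(600,600),interpolation=cv2.INTER_CUBIC))
```

```text
(no output)
```

View pics/c0.png

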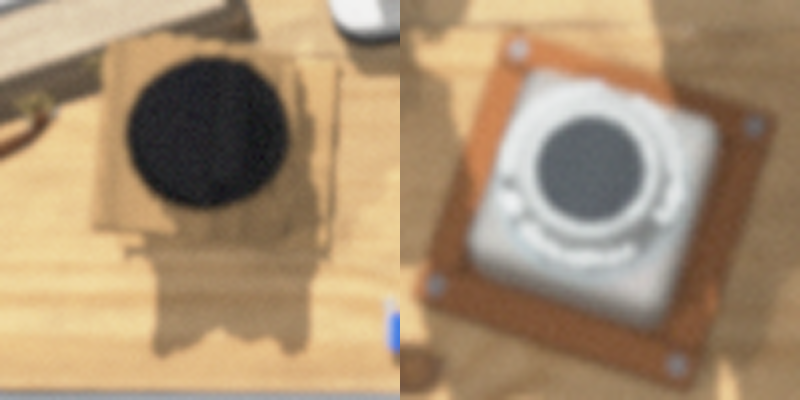

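View pics/c1.png

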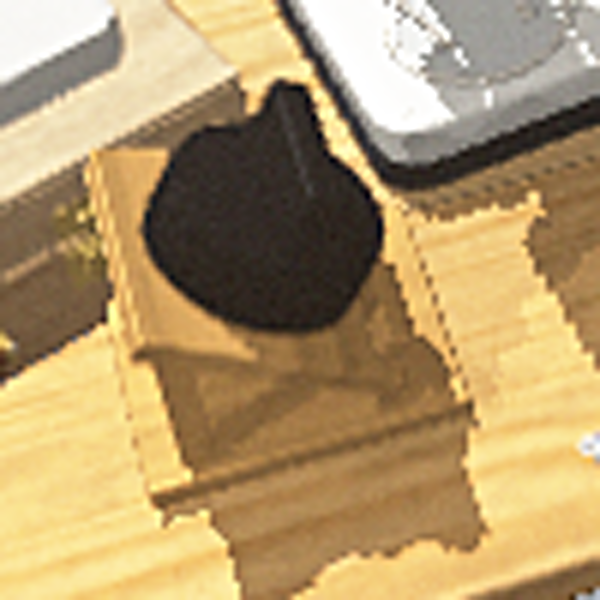

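Left crop: lid blob at 4x, spanning crop x 127–289 and y 58–208. Right crop: holder screws at crop (518,48), (753,125), (677,365), (436,285), and jar mouth at (590,167). There are gaps in the neck's thread ring near (508,185) and (655,215). The side crop shows the lid with its bar pointing up and away, and the rack's near bottom edge from (155,500) to (470,405).

```bash
cat > h.py <<'E'
import cv2,numpy as np
from workcell import get_image
def cam(d): return d["mtx"],np.array([d["k1"],0,0,0,0.]),d["R"],d["t"]
def ray(d,p):
    K,k,R,t=cam(d)
    q=cv2.undistortPoints(np.array(p,float).reshape(-1,1,2),K,k).reshape(-1,2)
    return -R.T@t, np.c_[q,np.ones(len(q))]@R
def plane(d,p,z):
    c,r=ray(d,p); return c+r*((z-c[2])/r[:,2])[:,None]
def proj(d,X):
    K,k,R,t=cam(d); return cv2.projectPoints(np.array(X,float).reshape(-1,1,3),cv2.Rodrigues(R)[0],t,K,k)[0].reshape(-1,2)
def tri(d1,p1,d2,p2):
    c1,r1=ray(d1,[p1]);c2,r2=ray(d2,[p2]);A=np.c_[r1[0],-r2[0]]
    s=np.linalg.lstsq(A,c2-c1,rcond=None)[0];a,b=c1+r1[0]*s[0],c2+r2[0]*s[1]
    return (a+b)/2,np.linalg.norm(a-b)
def blob(img,box,thr):
    x0,y0,x1,y1=box;m=(img[y0:y1,x0:x1].max(2)<thr).astype(np.uint8)
    c=max(cv2.findContours(m,cv2.RETR_EXTERNAL,cv2.CHAIN_APPROX_NONE)[0],key=cv2.contourArea)
    return c.reshape(-1,2)+[x0,y0]
def centre(c,angs):
    D=np.c_[np.cos(angs),np.sin(angs)];h=D@c.T
    return np.linalg.lstsq(D,(h.max(1)+h.min(1))/2,rcond=None)[0]
E
python3 - <<'E'
from h import *
T=get_image("top");S=get_image("side");rad=np.radians
bt=blob(T["color"],(150,225,225,285),60);bs=blob(S["color"],(165,255,218,312),60)
print(bt.min(0),bt.max(0),bs.min(0),bs.max(0))
ct=centre(bt,rad(np.arange(0,180,10)));cs=centre(bs,rad(np.arange(-20,30,5)))
print(ct,cs,"lid axis pt +15.75:",tri(T,ct,S,cs))
e=plane(S,[[175.8,333.3],[228.3,317.5]],0);print("rack edge",e,np.degrees(np.arctan2(*(e[0]-e[1])[[1,0]])))
sc=np.array([[118,48],[353,125],[277,365],[36,285]])/5.3333+[262,232]-0.4
h=plane(T,sc,.026);print("holder",h,h.mean(0))
for i in range(4):
    v=h[(i+1)%4]-h[i];print(np.linalg.norm(v),np.degrees(np.arctan2(v[1],v[0])))
g=T["color"]
# mouth
m=blob(g,(285,250,315,280),115);(c,r)=cv2.minEnclosingCircle(m.astype(np.float32));print("mouth px",c,r,cv2.moments(m)["m10"]/cv2.moments(m)["m00"],plane(T,[c],.108))
# tray
hsv=cv2.cvtColor(g,cv2.COLOR_BGR2HSV);mm=((g[:,:,2]<110)&(g[:,:,2]>g[:,:,0]+12)).astype(np.uint8)
mm[:, :360]=0;mm[:, 510:]=0;mm[:225]=0;mm[305:]=0
cc=max(cv2.findContours(cv2.morphologyEx(mm,cv2.MORPH_OPEN,np.ones((5,5))),0,2)[0],key=cv2.contourArea)
bx=cv2.boxPoints(cv2.minAreaRect(cc));P=plane(T,bx,.02);print("tray",bx,P,P.mean(0))
# polar view of neck in world angle at z=.098
J=plane(T,[c],.108)[0];J[2]=.1
a=rad(np.arange(0,360,.5));rr=np.linspace(.024,.042,100)
X=np.stack([J[0]+rr[:,None]*np.cos(a),J[1]+rr[:,None]*np.sin(a),np.full((100,720),.1)],-1)
uv=proj(T,X).reshape(100,720,2).astype(np.float32)
p=cv2.remap(g,uv[...,0],uv[...,1],cv2.INTER_CUBIC)
p=cv2.normalize(p,None,0,255,cv2.NORM_MINMAX);p=cv2.resize(p,(720,200))
for k in range(0,360,30):cv2.line(p,(2*k,0),(2*k,8),(0,0,255),1);cv2.putText(p,str(k),(2*k,20),0,.4,(0,0,255))
z=cv2.resize(g[242:287,277:322],(400,400),interpolation=cv2.INTER_CUBIC);z=cv2.convertScaleAbs(z,alpha=2,beta=-230)
cv2.imwrite("pics/p.png",np.vstack([p,np.hstack([z,np.zeros((400,320,3),np.uint8)])])[:600])
E
```

```text
[173 237] [211 273] [174 264] [213 304]
[191.72727255 255.09732568] [193.48959774 287.60695209] lid axis pt +15.75: (array([0.50361715, 0.16069463, 0.07094801]), np.float64(0.0017064443380613047))
rack edge [[ 4.54724378e-01  2.23870199e-01  0.00000000e+00]
 [ 4.54412764e-01  1.05568920e-01 -1.11022302e-16]] 89.84907927122632
holder [[ 0.5478784  -0.03607781  0.026     ]
 [ 0.51530544 -0.13713729  0.026     ]
 [ 0.41307901 -0.10562683  0.026     ]
 [ 0.44542997 -0.00408162  0.026     ]] [ 0.48042321 -0.07073089  0.026     ]
0.10617916909055948 -107.86489603238887
0.10697266990154204 162.86851514775842
0.106573984667921 72.32880949100684
0.1073286399162633 -17.344371329965536
mouth px (297.3235168457031, 263.5) 8.690978050231934 297.21623731459795 [[ 0.48092255 -0.07059932  0.108     ]]
tray [[371.83142 290.894  ]
 [375.9698  229.64659]
 [495.00745 237.68967]
 [490.86908 298.93707]] [[ 0.43549137 -0.23656363  0.02      ]
 [ 0.5776443  -0.24903571  0.02      ]
 [ 0.56151207 -0.52344346  0.02      ]
 [ 0.4204704  -0.50263888  0.02      ]] [ 0.49877953 -0.37792042  0.02      ]
```

View pics/p.png

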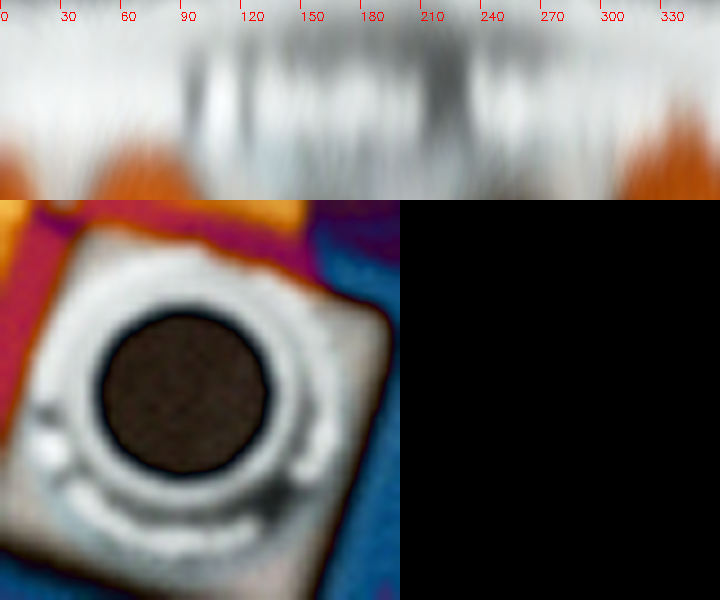

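The polar strip shows dark gaps at world angles of about 97° and 221°, with bright posts just counter-clockwise of each. Against the holder's yaw (-17.5° mod 90), this gives jar yaw ≡ -17.5° (mod 120). The lid axis point agrees with the slope height expected from the rack's geometry. Next I work out the moves.

```bash
cat > m.py <<'E'
import numpy as np,sys
from scipy.spatial.transform import Rotation as Ro
def mk(x,z):
    z=np.array(z,float);z/=np.linalg.norm(z);x=np.array(x,float);x-=z*(x@z);x/=np.linalg.norm(x)
    return Ro.from_matrix(np.c_[x,np.cross(z,x),z])
def down(deg): a=np.radians(deg);return mk([np.cos(a),np.sin(a),0],[0,0,-1])
def q2R(q): return Ro.from_quat(np.roll(q,-1))
def cur():
    from workcell import manip
    o=manip.get_obs();return np.array(o["tcp_pos"]),q2R(o["eef_rot"])
def row(p0,R0,p1,R1,N,w=None):
    "one row which repeated N times goes from pose 0 to pose 1"
    w=(R0.inv()*R1).as_rotvec() if w is None else np.array(w)
    A=sum(Ro.from_rotvec(w*k/N).as_matrix() for k in range(N))
    t=np.linalg.solve(A,R0.inv().apply(p1-p0))
    print(N,"T",np.round(t/.3,4),"R",np.round(np.degrees(w)/N/5,4),"mm",round(np.linalg.norm(t)*1e3,1))
E
python3 - <<'E'
from m import *
p,R=cur();
p1=np.array([.50,.088,.245]);x0=np.degrees(np.arctan2(*R.as_matrix()[[1,0],0]));R1=down(x0+86);print(x0)
row(p,R,p1,R1,24)
s,c=np.sin(np.radians(33)),np.cos(np.radians(33))
R2=mk([-1,0,0],[0,s,-c]);row(p1,R1,np.array([.5036,.088,.183]),R2,24)
E
```

```text
13.794312413183864
24 T [ 0.1102 -0.0083  0.    ] R [-3.000e-04 -5.000e-04 -7.167e-01] mm 33.1
24 T [-0.0016 -0.002   0.0084] R [-0.2281  0.1921 -0.6485] mm 2.6
```

```bash
python3 -m jog '[{"translation":[0.11,-0.008,0],"rot":[0,0,-0.717]},{"translation":[0.11,-0.008,0],"rot":[0,0,-0.717]},{"translation":[0.11,-0.008,0],"rot":[0,0,-0.717]},{"translation":[0.11,-0.008,0],"rot":[0,0,-0.717]},{"translation":[0.11,-0.008,0],"rot":[0,0,-0.717]},{"translation":[0.11,-0.008,0],"rot":[0,0,-0.717]},{"translation":[0.11,-0.008,0],"rot":[0,0,-0.717]},{"translation":[0.11,-0.008,0],"rot":[0,0,-0.717]},{"translation":[0.11,-0.008,0],"rot":[0,0,-0.717]},{"translation":[0.11,-0.008,0],"rot":[0,0,-0.717]},{"translation":[0.11,-0.008,0],"rot":[0,0,-0.717]},{"translation":[0.11,-0.008,0],"rot":[0,0,-0.717]}]' 0 40
python3 -m jog '[{"translation":[0.11,-0.008,0],"rot":[0,0,-0.717]},{"translation":[0.11,-0.008,0],"rot":[0,0,-0.717]},{"translation":[0.11,-0.008,0],"rot":[0,0,-0.717]},{"translation":[0.11,-0.008,0],"rot":[0,0,-0.717]},{"translation":[0.11,-0.008,0],"rot":[0,0,-0.717]},{"translation":[0.11,-0.008,0],"rot":[0,0,-0.717]},{"translation":[0.11,-0.008,0],"rot":[0,0,-0.717]},{"translation":[0.11,-0.008,0],"rot":[0,0,-0.717]},{"translation":[0.11,-0.008,0],"rot":[0,0,-0.717]},{"translation":[0.11,-0.008,0],"rot":[0,0,-0.717]},{"translation":[0.11,-0.008,0],"rot":[0,0,-0.717]},{"translation":[0.11,-0.008,0],"rot":[0,0,-0.717]}]'
python3 - <<'E'
from m import *
p,R=cur()
s,c=np.sin(np.radians(33)),np.cos(np.radians(33))
row(p,R,np.array([.5036,.088,.183]),mk([-1,0,0],[0,s,-c]),24)
E
```

```text
time_s: 1.2
tcp_pos: [0.4391, -0.2958, 0.2451]
eef_rot: [-0.0, 0.879, 0.477, 0.0]
contact_force: [0.5, -1.0, 0.2]
finger_gap: 0.5
finger_force: 0.0
time_s: 2.2
tcp_pos: [0.5007, 0.0873, 0.2451]
eef_rot: [-0.0, 0.643, 0.766, 0.0]
contact_force: [0.8, -0.2, 0.0]
finger_gap: 0.497
finger_force: 0.0
24 T [-0.0015 -0.002   0.0085] R [-0.2284  0.1915 -0.6468] mm 2.6
```

```bash
python3 -m jog '[{"translation":[-0.0015,-0.002,0.0085],"rot":[-0.228,0.192,-0.647]},{"translation":[-0.0015,-0.002,0.0085],"rot":[-0.228,0.192,-0.647]},{"translation":[-0.0015,-0.002,0.0085],"rot":[-0.228,0.192,-0.647]},{"translation":[-0.0015,-0.002,0.0085],"rot":[-0.228,0.192,-0.647]},{"translation":[-0.0015,-0.002,0.0085],"rot":[-0.228,0.192,-0.647]},{"translation":[-0.0015,-0.002,0.0085],"rot":[-0.228,0.192,-0.647]},{"translation":[-0.0015,-0.002,0.0085],"rot":[-0.228,0.192,-0.647]},{"translation":[-0.0015,-0.002,0.0085],"rot":[-0.228,0.192,-0.647]},{"translation":[-0.0015,-0.002,0.0085],"rot":[-0.228,0.192,-0.647]},{"translation":[-0.0015,-0.002,0.0085],"rot":[-0.228,0.192,-0.647]},{"translation":[-0.0015,-0.002,0.0085],"rot":[-0.228,0.192,-0.647]},{"translation":[-0.0015,-0.002,0.0085],"rot":[-0.228,0.192,-0.647]}]'
python3 -m jog '[{"translation":[-0.0015,-0.002,0.0085],"rot":[-0.228,0.192,-0.647]},{"translation":[-0.0015,-0.002,0.0085],"rot":[-0.228,0.192,-0.647]},{"translation":[-0.0015,-0.002,0.0085],"rot":[-0.228,0.192,-0.647]},{"translation":[-0.0015,-0.002,0.0085],"rot":[-0.228,0.192,-0.647]},{"translation":[-0.0015,-0.002,0.0085],"rot":[-0.228,0.192,-0.647]},{"translation":[-0.0015,-0.002,0.0085],"rot":[-0.228,0.192,-0.647]},{"translation":[-0.0015,-0.002,0.0085],"rot":[-0.228,0.192,-0.647]},{"translation":[-0.0015,-0.002,0.0085],"rot":[-0.228,0.192,-0.647]},{"translation":[-0.0015,-0.002,0.0085],"rot":[-0.228,0.192,-0.647]},{"translation":[-0.0015,-0.002,0.0085],"rot":[-0.228,0.192,-0.647]},{"translation":[-0.0015,-0.002,0.0085],"rot":[-0.228,0.192,-0.647]},{"translation":[-0.0015,-0.002,0.0085],"rot":[-0.228,0.192,-0.647]}]'
python3 - <<'E'
from m import *
p,R=cur();print(np.round(R.as_matrix(),3))
s,c=np.sin(np.radians(33)),np.cos(np.radians(33))
row(p,R,np.array([.5036,.142,.0997]),mk([-1,0,0],[0,s,-c]),6)
from h import *
S=get_image("side")
cv2.imwrite("pics/s1.png",S["color"][180:420,120:440].repeat(2,0).repeat(2,1))
E
```

```text
time_s: 3.2
tcp_pos: [0.499, 0.0816, 0.2137]
eef_rot: [0.0, 0.345, 0.926, 0.153]
contact_force: [0.3, -0.2, -0.5]
finger_gap: 0.505
finger_force: 0.0
time_s: 4.2
tcp_pos: [0.5037, 0.0863, 0.1826]
eef_rot: [-0.0, -0.0, 0.959, 0.284]
contact_force: [-0.2, -0.3, 0.2]
finger_gap: 0.502
finger_force: 0.0
[[-1.    -0.    -0.   ]
 [-0.     0.838  0.545]
 [ 0.     0.545 -0.838]]
6 T [0.     0.0009 0.0555] R [ 0.0017 -0.0005  0.0003] mm 16.7
```

View pics/s1.png

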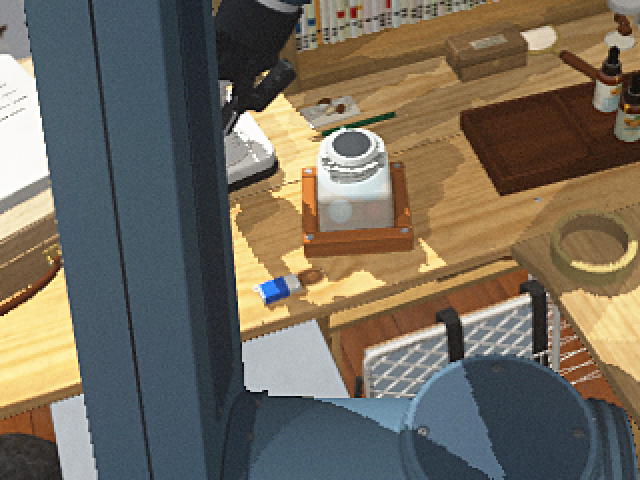

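The arm now clears the jar in the side view (mouth near side-image pixel (297,252)), and the eraser and pencil are untouched. The gripper is aligned with the lid axis, so I advance along it.

```bash
python3 -m jog '[{"translation":[0,0.001,0.055],"rot":[0,0,0]},{"translation":[0,0.001,0.055],"rot":[0,0,0]},{"translation":[0,0.001,0.055],"rot":[0,0,0]},{"translation":[0,0.001,0.055],"rot":[0,0,0]},{"translation":[0,0.001,0.055],"rot":[0,0,0]},{"translation":[0,0.001,0.03],"rot":[0,0,0]},{"translation":[0,0,0.028],"rot":[0,0,0]}]'
python3 -m jog '[{"translation":[0,0,0],"rot":[0,0,0]},{"translation":[0,0,0],"rot":[0,0,0]},{"translation":[0,0,0],"rot":[0,0,0]},{"translation":[0,0,0],"rot":[0,0,0]},{"translation":[0,0,0],"rot":[0,0,0]},{"translation":[0,0,0],"rot":[0,0,0]}]' -1 50
```

```text
time_s: 4.83
tcp_pos: [0.5035, 0.1428, 0.0995]
eef_rot: [-0.001, 0.001, 0.959, 0.284]
contact_force: [-0.1, -1.3, -0.5]
finger_gap: 0.499
finger_force: 0.0
time_s: 5.33
tcp_pos: [0.5041, 0.1419, 0.1004]
eef_rot: [0.0, 0.001, 0.959, 0.284]
contact_force: [0.1, -0.2, 0.4]
finger_gap: 0.175
finger_force: 50.1
```

```bash
python3 -m jog '[{"translation":[0,0,-0.01],"rot":[0,0,0]},{"translation":[0,0,-0.03],"rot":[0,0,0]},{"translation":[0,0,-0.05],"rot":[0,0,0]},{"translation":[0,0,-0.06],"rot":[0,0,0]},{"translation":[0,0,-0.06],"rot":[0,0,0]},{"translation":[0,0,-0.04],"rot":[0,0,0]},{"translation":[0,0,0],"rot":[0,0,0]}]' -1 80
python3 - <<'E'
from m import *
p,R=cur();
row(p,R,np.array([.4807,-.0707,.225]),down(162.5),12)
E
```

```text
time_s: 5.92
tcp_pos: [0.5054, 0.0996, 0.1654]
eef_rot: [0.002, 0.001, 0.959, 0.283]
contact_force: [0.9, 0.3, -1.1]
finger_gap: 0.171
finger_force: 78.0
12 T [ 0.0006 -0.0412 -0.0309] R [ 0.5444 -0.0793  0.2811] mm 15.4
```

```bash
python3 -m jog '[{"translation":[0.0006,-0.041,-0.031],"rot":[0.544,-0.079,0.281]},{"translation":[0.0006,-0.041,-0.031],"rot":[0.544,-0.079,0.281]},{"translation":[0.0006,-0.041,-0.031],"rot":[0.544,-0.079,0.281]},{"translation":[0.0006,-0.041,-0.031],"rot":[0.544,-0.079,0.281]},{"translation":[0.0006,-0.041,-0.031],"rot":[0.544,-0.079,0.281]},{"translation":[0.0006,-0.041,-0.031],"rot":[0.544,-0.079,0.281]},{"translation":[0.0006,-0.041,-0.031],"rot":[0.544,-0.079,0.281]},{"translation":[0.0006,-0.041,-0.031],"rot":[0.544,-0.079,0.281]},{"translation":[0.0006,-0.041,-0.031],"rot":[0.544,-0.079,0.281]},{"translation":[0.0006,-0.041,-0.031],"rot":[0.544,-0.079,0.281]},{"translation":[0.0006,-0.041,-0.031],"rot":[0.544,-0.079,0.281]},{"translation":[0.0006,-0.041,-0.031],"rot":[0.544,-0.079,0.281]}]'
python3 -m jog '[{"translation":[0,0,0],"rot":[0,0,0]},{"translation":[0,0,0],"rot":[0,0,0]}]'
python3 - <<'E'
from m import *
p,R=cur();print(p,np.round(R.as_matrix(),3))
from h import *
T=get_image("top");S=get_image("side")
a=cv2.resize(T["color"][220:310,255:345],(400,400),interpolation=cv2.INTER_CUBIC);b=cv2.resize(S["color"][180:300,240:360],(400,400),interpolation=cv2.INTER_CUBIC)
cv2.imwrite("pics/l1.png",np.hstack([a,b]))
E
```

```text
time_s: 6.92
tcp_pos: [0.4789, -0.0689, 0.2229]
eef_rot: [-0.003, 0.152, 0.988, -0.0]
contact_force: [-0.6, 0.9, -2.2]
finger_gap: 0.168
finger_force: 78.0
time_s: 7.08
tcp_pos: [0.4796, -0.0679, 0.2229]
eef_rot: [-0.002, 0.151, 0.989, 0.002]
contact_force: [-0.6, -0.0, -0.7]
finger_gap: 0.169
finger_force: 78.1
[ 0.47955922 -0.0678628   0.22289634] [[-0.955  0.298 -0.004]
 [ 0.298  0.955  0.004]
 [ 0.005  0.003 -1.   ]]
```

View pics/l1.png

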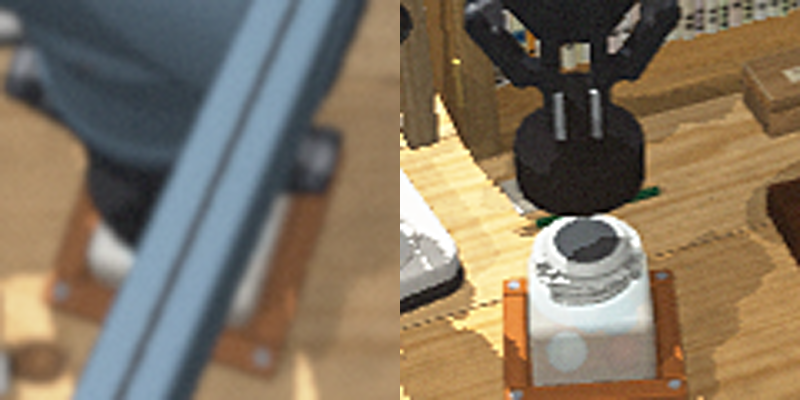

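The side crop shows the lid hanging level in the gripper above and behind the mouth: skirt at crop x 515–647, mouth centre near (587,240). I measure both in this view relative to each other.

Run:
```python
from m import *
from h import *
S=get_image("side");p,R=cur()
g=S["color"]
# skirt edges: rows in crop 165..195 -> full
for v in (230,233,236):
    x=np.where(g[v,265:325].max(1)<75)[0]+265; print(v,x.min(),x.max(),(x.min()+x.max())/2)
col=[max(np.where(g[215:246,u].max(1)<75)[0]+215) for u in range(285,305)];print("bottom",max(col),col)
th=np.linspace(0,2*np.pi,361)
for rim in (.049,.051):
  Z=R.as_matrix()[:,2];X=R.as_matrix()[:,0];Y=R.as_matrix()[:,1]
  q=[]
  for h in(0,.02):
    c=p+Z*(rim-h);q.append(proj(S,c+.041*(np.cos(th)[:,None]*X+np.sin(th)[:,None]*Y)))
  print("pred",rim,[(a[:,0].min(),a[:,0].max(),a[:,1].max()) for a in q])
  c=p+Z*rim
  for nm,dx in(("x",[.003,0,0]),("y",[0,.003,0])): print(nm,proj(S,[c+dx])-proj(S,[c]))
# mouth
m=blob(g,(280,242,312,262),115);M=cv2.moments(m);cs=[M["m10"]/M["m00"],M["m01"]/M["m00"]]
print("mouth side",cs,m.min(0),m.max(0),plane(S,[cs],.114),"top",plane(S,[cs],.108))
import numpy
T=get_image("top")
print("mouth top",plane(T,[[297.3,263.5]],.114), "tri",tri(T,[297.3,263.5],S,cs))
```

```text
230 275 313 294.0
233 275 312 293.5
236 276 316 296.0
bottom 245 [np.int64(245), np.int64(245), np.int64(244), np.int64(244), np.int64(244), np.int64(244), np.int64(244), np.int64(244), np.int64(244), np.int64(244), np.int64(245), np.int64(244), np.int64(244), np.int64(244), np.int64(243), np.int64(243), np.int64(243), np.int64(243), np.int64(242), np.int64(242)]
pred 0.049 [(np.float64(274.5977761286016), np.float64(313.1010626984053), np.float64(244.6904061021898)), (np.float64(273.97078698882297), np.float64(312.94412689684395), np.float64(237.3027149852818))]
x [[-0.48598431 -0.83111246]]
y [[-1.3222498   0.35646021]]
pred 0.051 [(np.float64(274.65972862484875), np.float64(313.11655637320234), np.float64(245.41903731028108)), (np.float64(274.0341021506338), np.float64(312.95998568957594), np.float64(238.04987112061067))]
x [[-0.48548665 -0.83155116]]
y [[-1.32062227  0.35658361]]
mouth side [294.5453852021358, 250.04424103737603] [281 242] [305 258] [[ 0.48705804 -0.06970251  0.114     ]] top [[ 0.49339886 -0.07177579  0.108     ]]
mouth top [[ 0.47988946 -0.07072985  0.114     ]] tri (array([ 0.47957467, -0.06920164,  0.12021905]), np.float64(0.0037293880295984623))
```

The lid's skirt matches the prediction for a lid centred on the tool axis, within 0.5 px. Target is (0.480, -0.0707), where the holder and mouth measurements agree.

Run:
```python
from m import *
p,R=cur();row(p,R,np.array([.480,-.0708,.168]),down(162.5),6)
```

```text
6 T [-0.001  -0.0013  0.0301] R [ 0.004  -0.0135  0.0037] mm 9.0
```

```bash
python3 -m jog '[{"translation":[-0.001,-0.0013,0.03],"rot":[0.004,-0.0135,0.004]},{"translation":[-0.001,-0.0013,0.03],"rot":[0.004,-0.0135,0.004]},{"translation":[-0.001,-0.0013,0.03],"rot":[0.004,-0.0135,0.004]},{"translation":[-0.001,-0.0013,0.03],"rot":[0.004,-0.0135,0.004]},{"translation":[-0.001,-0.0013,0.03],"rot":[0.004,-0.0135,0.004]},{"translation":[-0.001,-0.0013,0.03],"rot":[0.004,-0.0135,0.004]},{"translation":[0,0,0],"rot":[0,0,0]},{"translation":[0,0,0],"rot":[0,0,0]}]'
python3 - <<'E'
from m import *
p,R=cur();print(p);row(p,R,np.array([.480,-.0708,.158]),down(162.5),6)
E
```

```text
time_s: 7.95
tcp_pos: [0.4801, -0.0712, 0.1682]
eef_rot: [0.0, 0.152, 0.988, -0.001]
contact_force: [0.4, 0.5, -1.1]
finger_gap: 0.17
finger_force: 78.1
[ 0.4800652  -0.07122094  0.16820661]
6 T [0.0001 0.0002 0.0057] R [-0.002   0.0003 -0.001 ] mm 1.7
```

Settled on target. Next I lower slowly and watch the force.

```bash
python3 -m jog '[{"translation":[0,0,0.006],"rot":[0,0,0]},{"translation":[0,0,0.006],"rot":[0,0,0]},{"translation":[0,0,0.006],"rot":[0,0,0]},{"translation":[0,0,0.006],"rot":[0,0,0]},{"translation":[0,0,0.006],"rot":[0,0,0]},{"translation":[0,0,0],"rot":[0,0,0]}]'
python3 -m jog '[{"translation":[0,0,0.004],"rot":[0,0,0]},{"translation":[0,0,0.004],"rot":[0,0,0]},{"translation":[0,0,0],"rot":[0,0,0]}]'
```

```text
time_s: 8.45
tcp_pos: [0.4803, -0.0712, 0.1597]
eef_rot: [0.001, 0.152, 0.988, -0.001]
contact_force: [-0.2, 0.5, -1.0]
finger_gap: 0.168
finger_force: 78.2
time_s: 8.7
tcp_pos: [0.4806, -0.0712, 0.1574]
eef_rot: [0.001, 0.152, 0.988, -0.001]
contact_force: [0.7, 0.8, -0.7]
finger_gap: 0.168
finger_force: 78.2
```

```bash
python3 -m jog '[{"translation":[0,0,0.003],"rot":[0,0,0]},{"translation":[0,0,0.003],"rot":[0,0,0]},{"translation":[0,0,0],"rot":[0,0,0]}]'
python3 -m jog '[{"translation":[0,0,0.003],"rot":[0,0,0]},{"translation":[0,0,0.003],"rot":[0,0,0]},{"translation":[0,0,0],"rot":[0,0,0]}]'
```

```text
time_s: 8.95
tcp_pos: [0.4806, -0.0712, 0.1558]
eef_rot: [0.001, 0.152, 0.988, -0.001]
contact_force: [1.1, 2.0, -0.1]
finger_gap: 0.166
finger_force: 78.5
time_s: 9.2
tcp_pos: [0.4809, -0.0712, 0.1554]
eef_rot: [0.001, 0.152, 0.988, -0.001]
contact_force: [-1.7, 3.8, 11.3]
finger_gap: 0.169
finger_force: 80.0
```

Contact: +11 N at TCP z 0.1554, which puts the rim on the thread tops as expected. I hold, then turn back.

```bash
python3 -m jog '[{"translation":[0,0,0],"rot":[0,0,0]},{"translation":[0,0,0],"rot":[0,0,0]},{"translation":[0,0,0],"rot":[0,0,0]}]'
python3 -m jog '[{"translation":[0,0,0],"rot":[0,0,-0.6]},{"translation":[0,0,0],"rot":[0,0,-0.6]},{"translation":[0,0,0],"rot":[0,0,-0.6]},{"translation":[0,0,0],"rot":[0,0,-0.6]},{"translation":[0,0,0],"rot":[0,0,-0.6]},{"translation":[0,0,0],"rot":[0,0,-0.6]},{"translation":[0,0,0],"rot":[0,0,-0.6]},{"translation":[0,0,0],"rot":[0,0,-0.6]}]'
python3 -c "from workcell import manip;o=manip.get_obs();print(o['torque'],o['q'])"
```

```text
time_s: 9.45
tcp_pos: [0.4809, -0.0712, 0.1554]
eef_rot: [0.002, 0.152, 0.988, -0.001]
contact_force: [-1.6, 3.2, 11.5]
finger_gap: 0.168
finger_force: 79.9
time_s: 10.12
tcp_pos: [0.4816, -0.0716, 0.1555]
eef_rot: [0.002, -0.058, 0.998, -0.001]
contact_force: [-0.5, 2.6, 9.1]
finger_gap: 0.171
finger_force: 79.6
[ 0.57131384  0.2069288  -0.19373702] [-3.76704685e-01  2.26725782e-01  1.81448688e+00 -6.54004916e-04
  1.09530352e+00 -2.06230613e+00]
```

```bash
python3 -m jog '[{"translation":[0,0,0.001],"rot":[0,0,-0.4]},{"translation":[0,0,0.001],"rot":[0,0,-0.4]},{"translation":[0,0,0.001],"rot":[0,0,-0.4]},{"translation":[0,0,0],"rot":[0,0,0]}]'
python3 -c "from workcell import manip;o=manip.get_obs();print(o['torque'])"
```

```text
time_s: 10.45
tcp_pos: [0.482, -0.0713, 0.1549]
eef_rot: [0.003, -0.109, 0.994, -0.001]
contact_force: [-0.3, 3.9, 11.7]
finger_gap: 0.165
finger_force: 79.9
[ 1.07554381  0.0360041  -0.16357562]
```

```bash
python3 -m jog '[{"translation":[0,0,0],"rot":[0,0,-0.4]},{"translation":[0,0,0],"rot":[0,0,0]}]'
python3 -m jog '[{"translation":[0,0,0],"rot":[0,0,-0.4]},{"translation":[0,0,0],"rot":[0,0,0]}]'
python3 -m jog '[{"translation":[0,0,0],"rot":[0,0,-0.4]},{"translation":[0,0,0],"rot":[0,0,0]}]'
python3 -c "from workcell import manip;o=manip.get_obs();print(o['torque'])"
```

```text
time_s: 10.62
tcp_pos: [0.481, -0.0717, 0.1538]
eef_rot: [0.001, -0.127, 0.992, -0.002]
contact_force: [-0.0, -0.1, -0.9]
finger_gap: 0.17
finger_force: 78.2
time_s: 10.78
tcp_pos: [0.4802, -0.0717, 0.1528]
eef_rot: [0.0, -0.144, 0.99, -0.001]
contact_force: [-0.1, 0.9, -1.0]
finger_gap: 0.17
finger_force: 78.2
time_s: 10.95
tcp_pos: [0.4803, -0.0716, 0.1527]
eef_rot: [0.0, -0.16, 0.987, -0.001]
contact_force: [1.6, -0.8, -1.3]
finger_gap: 0.172
finger_force: 78.2
[-0.02500797 -0.04385502 -0.00705331]
```

It dropped into the starts at about nominal +2° (force went to zero, z falling). I lower to seat it, going back 2°.

```bash
python3 -m jog '[{"translation":[0,0,0.005],"rot":[0,0,0.2]},{"translation":[0,0,0.005],"rot":[0,0,0.2]},{"translation":[0,0,0.005],"rot":[0,0,0]},{"translation":[0,0,0],"rot":[0,0,0]},{"translation":[0,0,0],"rot":[0,0,0]}]'
```

```text
time_s: 11.37
tcp_pos: [0.4804, -0.0714, 0.1484]
eef_rot: [0.0, -0.143, 0.99, -0.001]
contact_force: [-0.5, -0.5, -0.6]
finger_gap: 0.169
finger_force: 78.2
```

```bash
python3 -m jog '[{"translation":[0,0,0.003],"rot":[0,0,0]},{"translation":[0,0,0.002],"rot":[0,0,0]},{"translation":[0,0,0],"rot":[0,0,0]}]'
```

```text
time_s: 11.62
tcp_pos: [0.4807, -0.0715, 0.1476]
eef_rot: [0.001, -0.143, 0.99, -0.001]
contact_force: [-0.2, 0.7, 3.4]
finger_gap: 0.168
finger_force: 78.8
```

Seated at 0.1476, 7.8 mm below the tops. I screw clockwise at 0.1 mm per degree.

```bash
python3 -m jog '[{"translation":[0,0,0.0013],"rot":[0,0,0.8]},{"translation":[0,0,0.0013],"rot":[0,0,0.8]},{"translation":[0,0,0.0013],"rot":[0,0,0.8]},{"translation":[0,0,0.0013],"rot":[0,0,0.8]},{"translation":[0,0,0.0013],"rot":[0,0,0.8]},{"translation":[0,0,0.0013],"rot":[0,0,0.8]}]' -1 100
python3 -c "from workcell import manip;o=manip.get_obs();print(o['torque'])"
```

```text
time_s: 12.12
tcp_pos: [0.4811, -0.0717, 0.1454]
eef_rot: [0.002, 0.067, 0.998, -0.001]
contact_force: [-0.4, -0.4, 3.9]
finger_gap: 0.164
finger_force: 100.3
[-0.09834119  0.18736808  0.08769355]
```

```bash
python3 -m jog '[{"translation":[0,0,0.0013],"rot":[0,0,0.8]},{"translation":[0,0,0.0013],"rot":[0,0,0.8]},{"translation":[0,0,0.0013],"rot":[0,0,0.8]},{"translation":[0,0,0.0013],"rot":[0,0,0.8]},{"translation":[0,0,0.0013],"rot":[0,0,0.8]},{"translation":[0,0,0.0013],"rot":[0,0,0.8]},{"translation":[0,0,0.0013],"rot":[0,0,0.8]},{"translation":[0,0,0.0013],"rot":[0,0,0.8]},{"translation":[0,0,0.0013],"rot":[0,0,0.8]},{"translation":[0,0,0.0013],"rot":[0,0,0.8]},{"translation":[0,0,0.0013],"rot":[0,0,0.8]}]'
python3 -c "from workcell import manip;o=manip.get_obs();print(o['torque'])"
```

```text
time_s: 13.03
tcp_pos: [0.4808, -0.0713, 0.1411]
eef_rot: [0.001, 0.436, 0.9, -0.0]
contact_force: [-0.2, 0.8, 4.3]
finger_gap: 0.16
finger_force: 100.5
[0.28987798 0.33056208 0.12367465]
```

```bash
python3 -m jog '[{"translation":[0,0,0.0013],"rot":[0,0,0.8]},{"translation":[0,0,0.0013],"rot":[0,0,0.8]},{"translation":[0,0,0.0013],"rot":[0,0,0.8]},{"translation":[0,0,0.0013],"rot":[0,0,0.8]},{"translation":[0,0,0.0013],"rot":[0,0,0.8]},{"translation":[0,0,0.0013],"rot":[0,0,0.8]}]'
python3 -c "from workcell import manip;o=manip.get_obs();print(o['torque'])"
python3 -m jog '[{"translation":[0,0,0.001],"rot":[0,0,0.6]},{"translation":[0,0,0.001],"rot":[0,0,0.6]},{"translation":[0,0,0],"rot":[0,0,0]}]'
python3 -c "from workcell import manip;o=manip.get_obs();print(o['torque'])"
```

```text
time_s: 13.53
tcp_pos: [0.4808, -0.0712, 0.1388]
eef_rot: [0.001, 0.614, 0.79, 0.0]
contact_force: [-1.1, 1.5, 5.3]
finger_gap: 0.159
finger_force: 100.5
[0.50664867 0.35619363 0.1254704 ]
time_s: 13.78
tcp_pos: [0.4812, -0.0712, 0.1384]
eef_rot: [0.002, 0.654, 0.757, 0.0]
contact_force: [-0.1, 1.3, 5.9]
finger_gap: 0.155
finger_force: 100.5
[0.56314611 0.13744792 0.02441107]
```

```bash
python3 -m jog '[{"translation":[0,0,0.0005],"rot":[0,0,0.6]},{"translation":[0,0,0.0005],"rot":[0,0,0.6]},{"translation":[0,0,0],"rot":[0,0,0]}]'
python3 -c "from workcell import manip;o=manip.get_obs();print(o['torque'],o['q'])"
```

```text
time_s: 14.03
tcp_pos: [0.4809, -0.0695, 0.1383]
eef_rot: [0.001, 0.692, 0.722, 0.001]
contact_force: [-1.2, 8.7, 9.7]
finger_gap: 0.162
finger_force: 102.0
[1.70377687 0.09250283 1.28816786] [-0.37487713  0.24693792  1.8367038   0.0021228   1.05586355 -0.41884989]
```

Torque rises to 1.3 N·m at R ≈ -98 nominal, and z fell 9.3 mm, which matches the stop. I ease the twist slightly, lift, and measure the tray from the stored top picture.

```bash
python3 -m jog '[{"translation":[0,0,0],"rot":[0,0,-0.3]},{"translation":[0,0,-0.005],"rot":[0,0,0]},{"translation":[0,0,-0.01],"rot":[0,0,0]},{"translation":[0,0,-0.02],"rot":[0,0,0]},{"translation":[0,0,-0.03],"rot":[0,0,0]},{"translation":[0,0,-0.04],"rot":[0,0,0]},{"translation":[0,0,-0.04],"rot":[0,0,0]},{"translation":[0,0,-0.04],"rot":[0,0,0]},{"translation":[0,0,-0.03],"rot":[0,0,0]},{"translation":[0,0,0],"rot":[0,0,0]},{"translation":[0,0,0],"rot":[0,0,0]},{"translation":[0,0,0],"rot":[0,0,0]}]'
python3 - <<'E'
from h import *
T=get_image("top");S=get_image("side");g=cv2.imread("pics/top0.png")
m=((g[:,:,2]<115)&(g[:,:,1]<65)).astype(np.uint8);m[:, :365]=0;m[:,505:]=0;m[:225]=0;m[:,:][305:]=0
m=cv2.morphologyEx(m,cv2.MORPH_OPEN,np.ones((5,5)))
c=max(cv2.findContours(m,0,2)[0],key=cv2.contourArea);q=cv2.approxPolyDP(cv2.convexHull(c),6,True).reshape(-1,2);print(q)
P=plane(T,q,.026);print(P,[np.linalg.norm(P[i]-P[i-1]) for i in range(len(P))])
a=cv2.resize(g[222:307,360:510],(600,340),interpolation=cv2.INTER_CUBIC);b=cv2.resize(S["color"][150:300,240:440],(333,250))
w=np.zeros((600,600,3),np.uint8);w[:340]=a;w[345:595,:333]=b;cv2.imwrite("pics/t.png",w)
E
```

```text
time_s: 15.03
tcp_pos: [0.4799, -0.0713, 0.2012]
eef_rot: [0.001, 0.682, 0.731, -0.0]
contact_force: [0.0, -0.3, -5.5]
finger_gap: 0.163
finger_force: 100.1
[[377 232]
 [489 240]
 [490 296]
 [375 288]]
[[ 0.57055367 -0.25036631  0.026     ]
 [ 0.55448685 -0.50666239  0.026     ]
 [ 0.4263948  -0.49877316  0.026     ]
 [ 0.44137915 -0.24294485  0.026     ]] [np.float64(0.12938753513005632), np.float64(0.25679918220293546), np.float64(0.1283347670649507), np.float64(0.2562667632003329)]
```

View pics/t.png

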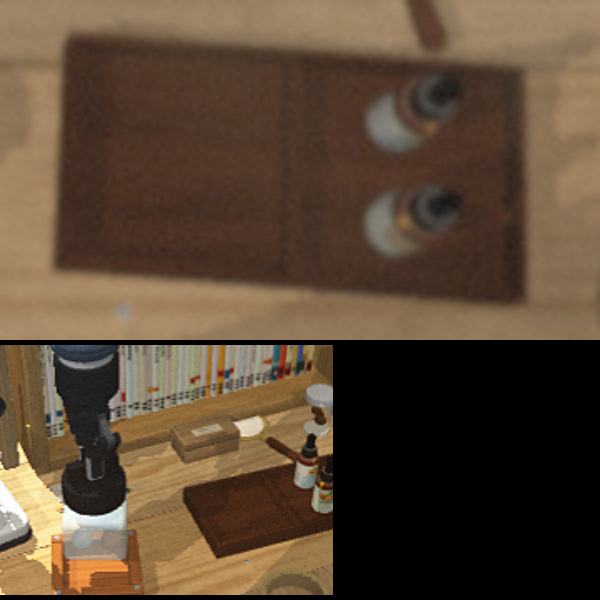

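The jar hangs upright (wrist load 5.5 N) and clear of the holder. Tray corners put the bay centre at (0.502, -0.311) with tray yaw -3.5°.

Run:
```python
from m import *
p,R=cur();row(p,R,np.array([.502,-.311,.196]),down(108),18)
```

```text
18 T [-0.0445 -0.0041  0.0009] R [-0.0003  0.0007 -0.156 ] mm 13.4
```

```bash
python3 -m jog '[{"translation":[-0.02,-0.002,0.001],"rot":[0,0,-0.156]},{"translation":[-0.04,-0.004,0.001],"rot":[0,0,-0.156]},{"translation":[-0.045,-0.004,0.001],"rot":[0,0,-0.156]},{"translation":[-0.045,-0.004,0.001],"rot":[0,0,-0.156]},{"translation":[-0.045,-0.004,0.001],"rot":[0,0,-0.156]},{"translation":[-0.045,-0.004,0.001],"rot":[0,0,-0.156]},{"translation":[-0.045,-0.004,0.001],"rot":[0,0,-0.156]},{"translation":[-0.045,-0.004,0.001],"rot":[0,0,-0.156]},{"translation":[-0.045,-0.004,0.001],"rot":[0,0,-0.156]},{"translation":[-0.045,-0.004,0.001],"rot":[0,0,-0.156]},{"translation":[-0.045,-0.004,0.001],"rot":[0,0,-0.156]},{"translation":[-0.045,-0.004,0.001],"rot":[0,0,-0.156]}]'
python3 -m jog '[{"translation":[-0.045,-0.004,0.001],"rot":[0,0,-0.156]},{"translation":[-0.045,-0.004,0.001],"rot":[0,0,-0.156]},{"translation":[-0.045,-0.004,0.001],"rot":[0,0,-0.156]},{"translation":[-0.045,-0.004,0.001],"rot":[0,0,-0.156]},{"translation":[-0.045,-0.004,0.001],"rot":[0,0,-0.156]},{"translation":[-0.045,-0.004,0.001],"rot":[0,0,-0.156]},{"translation":[-0.02,-0.002,0],"rot":[0,0,0]},{"translation":[0,0,0],"rot":[0,0,0]},{"translation":[0,0,0],"rot":[0,0,0]},{"translation":[0,0,0],"rot":[0,0,0]}]'
python3 - <<'E'
from m import *
p,R=cur();row(p,R,np.array([.502,-.311,.147]),down(108),10)
from h import *
g=get_image("side")["color"];cv2.imwrite("pics/b1.png",cv2.resize(g[110:290,320:520],(600,540)))
E
```

```text
time_s: 16.13
tcp_pos: [0.489, -0.2249, 0.1974]
eef_rot: [0.0, 0.62, 0.785, -0.0]
contact_force: [1.2, 0.2, -4.4]
finger_gap: 0.165
finger_force: 100.0
time_s: 16.97
tcp_pos: [0.5048, -0.3094, 0.1963]
eef_rot: [0.0, 0.588, 0.809, -0.0]
contact_force: [0.1, -0.5, -3.2]
finger_gap: 0.163
finger_force: 100.0
10 T [-0.0002 -0.001   0.0164] R [0.0003 0.0006 0.0003] mm 4.9
```

View pics/b1.png

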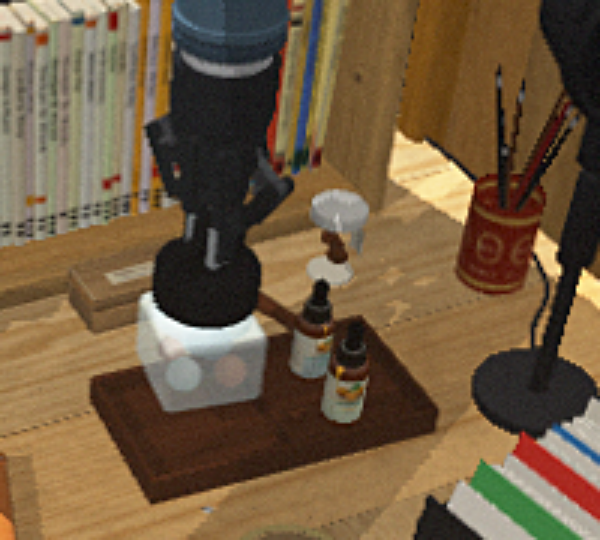

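The jar hangs upright over the empty bay, clear of the bottles. I lower it and then feel for the floor.

```bash
python3 -m jog '[{"translation":[0,-0.001,0.016],"rot":[0,0,0]},{"translation":[0,-0.001,0.016],"rot":[0,0,0]},{"translation":[0,-0.001,0.016],"rot":[0,0,0]},{"translation":[0,-0.001,0.016],"rot":[0,0,0]},{"translation":[0,-0.001,0.016],"rot":[0,0,0]},{"translation":[0,-0.001,0.016],"rot":[0,0,0]},{"translation":[0,-0.001,0.016],"rot":[0,0,0]},{"translation":[0,-0.001,0.016],"rot":[0,0,0]},{"translation":[0,-0.001,0.016],"rot":[0,0,0]},{"translation":[0,0,0.01],"rot":[0,0,0]},{"translation":[0,0,0],"rot":[0,0,0]}]'
python3 -m jog '[{"translation":[0,0,0.005],"rot":[0,0,0]},{"translation":[0,0,0.005],"rot":[0,0,0]},{"translation":[0,0,0.004],"rot":[0,0,0]},{"translation":[0,0,0],"rot":[0,0,0]}]'
```

```text
time_s: 17.93
tcp_pos: [0.5022, -0.311, 0.1496]
eef_rot: [0.0, 0.588, 0.809, -0.0]
contact_force: [0.1, 0.0, -3.6]
finger_gap: 0.163
finger_force: 100.0
time_s: 18.27
tcp_pos: [0.5026, -0.3113, 0.1462]
eef_rot: [0.001, 0.588, 0.809, -0.0]
contact_force: [-1.2, 0.1, -4.9]
finger_gap: 0.162
finger_force: 100.0
```

```bash
python3 -m jog '[{"translation":[0,0,0.004],"rot":[0,0,0]},{"translation":[0,0,0.004],"rot":[0,0,0]},{"translation":[0,0,0.004],"rot":[0,0,0]},{"translation":[0,0,0],"rot":[0,0,0]}]'
python3 -m jog '[{"translation":[0,0,0.003],"rot":[0,0,0]},{"translation":[0,0,0.003],"rot":[0,0,0]},{"translation":[0,0,0],"rot":[0,0,0]}]'
python3 -m jog '[{"translation":[0,0,0.002],"rot":[0,0,0]},{"translation":[0,0,0.002],"rot":[0,0,0]},{"translation":[0,0,0],"rot":[0,0,0]}]'
```

```text
time_s: 18.6
tcp_pos: [0.5025, -0.3112, 0.1425]
eef_rot: [0.001, 0.588, 0.809, -0.0]
contact_force: [0.3, 0.4, -4.8]
finger_gap: 0.162
finger_force: 100.0
time_s: 18.85
tcp_pos: [0.5025, -0.3113, 0.1407]
eef_rot: [0.001, 0.588, 0.809, -0.0]
contact_force: [0.3, -0.1, -5.3]
finger_gap: 0.159
finger_force: 100.0
time_s: 19.1
tcp_pos: [0.5029, -0.3116, 0.1402]
eef_rot: [0.002, 0.588, 0.809, -0.0]
contact_force: [-0.0, 1.2, -1.9]
finger_gap: 0.163
finger_force: 100.2
```

```bash
python3 -m jog '[{"translation":[0,0,0.002],"rot":[0,0,0]},{"translation":[0,0,0.002],"rot":[0,0,0]},{"translation":[0,0,0],"rot":[0,0,0]}]'
python3 -m jog '[{"translation":[0,0,0.002],"rot":[0,0,0]},{"translation":[0,0,0],"rot":[0,0,0]}]'
```

```text
time_s: 19.35
tcp_pos: [0.5027, -0.3114, 0.1387]
eef_rot: [0.001, 0.588, 0.809, -0.0]
contact_force: [0.6, 1.0, -1.4]
finger_gap: 0.163
finger_force: 100.2
time_s: 19.52
tcp_pos: [0.5028, -0.3115, 0.1384]
eef_rot: [0.001, 0.588, 0.809, -0.0]
contact_force: [0.3, 0.8, 2.0]
finger_gap: 0.159
finger_force: 101.0
```

Floor contact at 0.140, and the lid settled on the jar at 0.1384, the same height as at the stop. I release and back off straight up.

```bash
python3 -m jog '[{"translation":[0,0,0],"rot":[0,0,0]},{"translation":[0,0,0],"rot":[0,0,0]},{"translation":[0,0,0],"rot":[0,0,0]},{"translation":[0,0,0],"rot":[0,0,0]},{"translation":[0,0,0],"rot":[0,0,0]}]' -0.1 20
python3 -m jog '[{"translation":[0,0,-0.02],"rot":[0,0,0]},{"translation":[0,0,-0.04],"rot":[0,0,0]},{"translation":[0,0,-0.08],"rot":[0,0,0]},{"translation":[0,0,-0.1],"rot":[0,0,0]},{"translation":[0,0,-0.1],"rot":[0,0,0]},{"translation":[0,0,-0.06],"rot":[0,0,0]},{"translation":[0,0,0],"rot":[0,0,0]},{"translation":[0,0,0],"rot":[0,0,0]}]'
python3 - <<'E'
from h import *
g=get_image("side")["color"];cv2.imwrite("pics/f.png",cv2.resize(g[110:290,320:520],(600,540)))
E
```

```text
time_s: 19.93
tcp_pos: [0.5026, -0.3113, 0.1379]
eef_rot: [0.001, 0.588, 0.809, -0.0]
contact_force: [-0.5, -0.2, 0.2]
finger_gap: 0.45
finger_force: 0.0
time_s: 20.6
tcp_pos: [0.5029, -0.3115, 0.2596]
eef_rot: [0.003, 0.588, 0.809, -0.0]
contact_force: [-0.6, 0.6, -0.1]
finger_gap: 0.449
finger_force: 0.0
```

View pics/f.png

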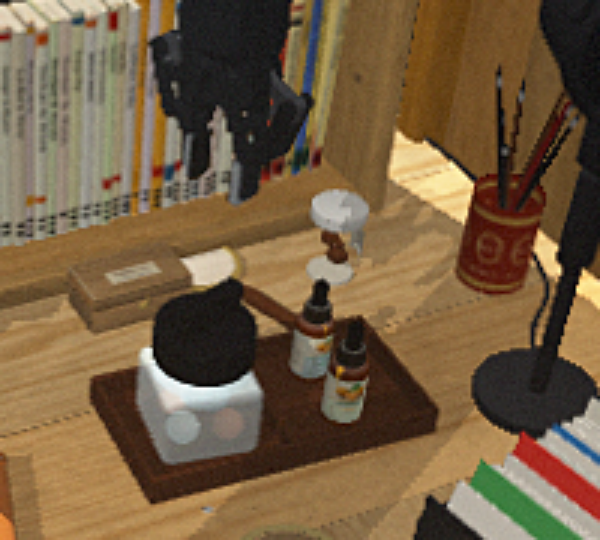

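The closed jar stands upright in the empty bay with the lid level, the bottles are untouched, and the gripper is clear.

```bash
python3 -c "from workcell import job;print(job.job_done())"
```

```text
the job is handed in; nothing more can be done
None
```

I handed the job in at about 20.6 s robot time: the lid is screwed to its stop and the closed jar stands upright and released in the tray's empty bay, though the judge's verdict was not returned.

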